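# Index the vial carousel and swing in the reader

## Task

Turn the carousel's turntable by pushing on one of its spokes with a fingertip until the vial with the white cap stands at the reading spot, in line with the yellow mark on the base. Then push the blue reader arm all the way in to its stop, so that the reader looks at that vial. Do not touch the vials and leave them all standing on the turntable, do not disturb the other things on the bench, and finish clear of everything.

Things in the scene. Friction and masses are not known exactly. Their poses are not given: they have to be found in the camera images.
- carousel: fixed grey base of the carousel; origin on the bench under the turntable's axis, z up. In its frame: round foot (radius 52 mm, 17 high) at the origin; plate 8 mm thick, x -140 to 15, y 40 to 155 mm; on the plate a yellow stripe along +y (x = 0, y 71 to 153), the reader's pivot post at (-115, 130) and a steel stop pin (radius 4, top at 60 mm) at (-79, 111).
- turntable (a joint): angle of the turntable about its upright axis (through the carousel's origin), counterclockwise from above positive; at 0 spoke0 lies along the carousel's +x, spoke1 along +y. Turns either way more than a full turn; about 1 N at a spoke moves it, it stays where left; the vials ride on it. Aluminium disc, radius 66 mm, top 30 mm above the bench; hub button radius 10, 5 mm high.
- spoke0 (a point): centre of the black ball (18 mm diameter) that ends one of the four like spokes, 90 degrees apart: steel rods 10 mm thick, centre line 25 mm above the bench, from the disc's rim to the ball, 116 mm from the axis. Below is only the bench or the 8 mm plate.
- spoke1 (a point): centre of the black ball (18 mm diameter) that ends one of the four like spokes, 90 degrees apart: steel rods 10 mm thick, centre line 25 mm above the bench, from the disc's rim to the ball, 116 mm from the axis. Below is only the bench or the 8 mm plate.
- spoke2 (a point): centre of the black ball (18 mm diameter) that ends one of the four like spokes, 90 degrees apart: steel rods 10 mm thick, centre line 25 mm above the bench, from the disc's rim to the ball, 116 mm from the axis. Below is only the bench or the 8 mm plate.
- spoke3 (a point): centre of the black ball (18 mm diameter) that ends one of the four like spokes, 90 degrees apart: steel rods 10 mm thick, centre line 25 mm above the bench, from the disc's rim to the ball, 116 mm from the axis. Below is only the bench or the 8 mm plate.
- reading_spot (a point): the fixed point where the underside of the vial must stand: on the carousel's +y axis (in line with the yellow stripe) 42 mm from the turntable's axis, at the height of the disc's top.
- reader (a joint): swing of the blue reader arm about its upright pivot: 0 parked outward, 1.2 rad swung in against its stop (it cannot go beyond); grows clockwise from above, toward the turntable. About 0.6 N at the head moves it; it stays where left. At 0 the arm points 0.929 rad counterclockwise of the carousel's +x, at 1.2 it points 0.271 rad clockwise of it.
- reader_pivot (a point): pivot of the reader arm, 57 mm above the bench (hub 24 mm in diameter, top 66 mm above the bench). The arm is a blue bar 10 mm thick, 50 to 64 mm above the bench; it passes over the spokes. It is pushed on its outer flank, the side away from the turntable.
- reader_head (a point): centre of the white reader head (36 x 36 x 30 mm, 42 to 72 mm above the bench) at the end of the arm, 119 mm from the pivot.
- vial_white: loose glass screw-cap vial, white cap, 23 mm diameter, 44 mm tall, about 16 g, standing free on the turntable about 42 mm from its axis; origin at the centre of its underside, z axis up. This is the one to be read.
- vial_orange: loose glass screw-cap vial, black cap, orange content, 23 mm diameter, 44 mm tall, about 16 g, standing free on the turntable about 42 mm from its axis; origin at the centre of its underside, z axis up. 
- vial_green: loose glass screw-cap vial, black cap, green content, 23 mm diameter, 44 mm tall, about 16 g, standing free on the turntable about 42 mm from its axis; origin at the centre of its underside, z axis up. 
- blue_cap_bottle: loose bystander: glass bottle with blue cap, 56 mm diameter, 105 mm tall; origin at the centre of its underside.
- beaker: loose bystander: glass beaker, 60 mm wide, 70 mm tall; origin at the centre of its underside.
- plate: loose bystander: clear plate with 12 wells, 85 x 127 x 20 mm; origin at the centre of its underside.
- dish: loose bystander: closed dish with pink content, 89 mm diameter, 15 mm high; origin at the centre of its underside.
Things that resemble listed ones, but are neither listed nor needed, are in the scene too. Of the things like the vial_white, leave any that is red; of the rest the smaller one is meant. What is shaped like the vial_orange but red or turquoise is not meant.

How it is judged (in metres and radians):
On the way, in this order (a step that is already met when the one before it is completed fails the run):
1. the white-capped vial stands at the reading spot while the reader arm is still swung out (horizontal distance between vial_white and reading_spot below 0.01 m and value of joint reader below 0.7 rad and velocity of joint turntable between -0.1 and 0.1 rad/s), for 0.3 s.
2. the reader arm is swung in to its stop (value of joint reader above 1.13 rad and horizontal distance between vial_white and reading_spot below 0.01 m), for 0.2 s.
At the end, for the whole second after the job is handed in: the white-capped vial stands within 10 mm (horizontally) of the reading spot, the reader arm is within 0.07 rad of its stop, and all three vials stand upright and at rest on the turntable (all of step 2 and height (world z) of each of vial_white, vial_orange, vial_green above 0.025 m and angle between each of vial_white, vial_orange, vial_green's own z axis and vertical below 0.15 rad and linear speed of each of vial_white, vial_orange, vial_green below 0.02 m/s); the robot touches nothing.
It fails at once if the robot touches a vial (contact force between any of the fingers, the arm and vial_white above 0.5 N or contact force between any of the fingers, the arm and vial_orange above 0.5 N or contact force between any of the fingers, the arm and vial_green above 0.5 N).
It fails at once if a vial is lifted, falls over or leaves the turntable (height (world z) of any of vial_white, vial_orange, vial_green above 0.04 m or height (world z) of any of vial_white, vial_orange, vial_green below 0.02 m or angle between any of vial_white, vial_orange, vial_green's own z axis and vertical above 0.5 rad).
It fails at once if a bystander (bottle, beaker, plate or dish) is moved by more than 20 mm (distance of any of blue_cap_bottle, beaker, plate, dish from where it was at the start of the episode above 0.02 m).
It also fails if it takes over 72 s, if anything falls off the work surface, if the arm or the gripper's body presses on something with over 40 N, if the wrist force passes 120 N, or if a joint passes its speed limit or range.

## Robot

A 6-joint arm with a two-finger parallel gripper is mounted at the origin on a cart in front of the work surface, level with it; the furniture and walls round the work are solid. World frame = base frame: x ahead of the robot, y to its left, z up, the work surface at z = 0. Lengths are in m, angles in degrees, forces in N, time in s.
With the tool pointing down it reaches from about 0.275 to 0.775 m from the base axis. Payload 14.6 kg.
Tool frame: the origin (TCP) lies at the centre of the arm's flange, where the gripper is bolted on; the fingertips stand 173 mm ahead of it and the grasp point (between the pads) lies 155 mm ahead of it (ctrl.finger_overhang is the distance from the TCP to the fingertips, in m); z points along the fingers, y is the line along which they close (so a half turn about z gives the same grasp; the last joint's range is limited). The gripper opens to 85 mm and grips with 20 to 120 N. Pads are 22 mm wide; open, the fingers measure 114 mm over their backs; the gripper's body (76 mm by 85 mm) begins 54 mm behind the grasp point. The pads swing forward as they close: fully open they stand 13 mm farther back than shut.
Start: joints at [-77.939, 15.075, -2.767, 72.158, 0, 81.102], TCP at [0.188, -0.49, 0.405] pointing down, gripper open.
Joint ranges: [-151.79, 151.79], [-50.71, 97.33], [-67.44, 78.34], [-121.81, 120.89], [-77.56, 73.72], [-180, 180]. Speed limits (degrees/s): [108.29, 108.29, 147.25, 159.86, 180, 180].

## Interface

Orientations are given as a 3x3 rotation matrix whose columns are the frame's x, y, z axes.
In Python, from rig import ctrl gives the robot as it stands.
- The arm moves only by the shell command python3 -m pendant 'ROWS' [FORCE]. ROWS is JSON, a list of rows, each an object of numbers: "tx", "ty", "tz": the shift along the tool's x, y, z in m; "spin": the turn about the tool's z in degrees; "claw": the opening, from 0 (shut) to 1 (fully open). A call has exactly 8 rows; each row is the pose to reach, as a shift and turn from the pose commanded when the call began, along the tool's axes at that moment; what a row does not reach only later rows make up. A row lasts 1/8 s, in which the tool goes at most 62.5 mm and 10.7 degrees, less where a joint would pass 70% of its speed; a pose out of reach is approached as far as the arm can. A call with a gripper value outside its range is refused whole. The fingers move at their own pace and stop on an object; FORCE is the grip in N (left out, the last holds). Time passes only in rows, so rows that repeat a pose let the fingers close, or fill a call up. It gives the time, the measured TCP pose, the force, the opening and the grip force at its end, in the units of the state.
- ctrl.sense(): the state, without advancing time (a new reading comes with each control period).
- ctrl.capture(name): name is "scene" or "top" or "wrist"; returns a dict with "img" (384x512x3 uint8, red, green, blue), "intrinsics" (3x3 intrinsics, pixels), "extrinsics" (4x4, takes a point from camera to world coordinates); the wrist camera has in their place "tool_from_camera" (4x4, takes a point from camera to tool coordinates, whose origin is the TCP and whose axes are the flange's). Camera axes: x right, y up, looking along -z (the intrinsics and any distortion apply to the point x, -y, -z); pixel columns grow to the right and rows downward; lengths in m; the calibration is good to about 2 mm. A picture is of the moment at which its call begins: read the wrist's pose just before it. There is no depth.
- ctrl.close_job(): hands the job in; it is judged then, once.
The state is a dict: "time_s": time; "q": joint angles; "qvel": joint speeds; "joint_efforts": joint torques, N m; "ee_pos": TCP position; "tcp_rot": TCP orientation; "contact_force": force on the tool from outside, world axes, zero at the start; "wrist_torque": the same for the moment, N m; "finger_gap": finger opening in m; "grip_force": force on a finger pad.
Only numpy, scipy, OpenCV 4.12 (cv2) and the standard library are available. Lean on these libraries where they do the work, as an engineer would, in place of code of your own. Each camera call takes 0.05 s, during which the arm holds its last target. There are 200 camera calls.

## Working session

There is one attempt and no reset: what is moved stays moved. The work goes in short steps, Python scripts to look and compute and a shell command to move; the robot and the scene stay as the last step left them, time stands still between calls to the robot, and variables do not carry over. Pictures are saved under pics/ and viewed, at most 10 in all, crops included, and the job is handed in when it is done.

```bash
mkdir -p pics; ls
python3 - <<'E'
from rig import ctrl
import cv2, numpy as np
for n in("scene","top"):
    c=ctrl.capture(n); cv2.imwrite(f"pics/{n}0.png",c["img"][...,::-1]); np.savez(f"{n}0.npz",**c)
    print(n,c["intrinsics"].tolist(),np.round(c["extrinsics"],3).tolist(),[k for k in c])
a=[cv2.imread(f"pics/{n}0.png") for n in("scene","top")]
s=ctrl.sense();print(s["time_s"],s["ee_pos"],s["tcp_rot"],s["finger_gap"])
E
```

```text
pics
scene [[436.3723254303981, 0.0, 255.66776232163423], [0.0, 436.3723254303981, 196.47167083473332], [0.0, 0.0, 1.0]] [[-0.846, 0.203, -0.493, -0.012], [-0.533, -0.331, 0.779, 0.877], [-0.005, 0.922, 0.388, 0.55], [0.0, 0.0, 0.0, 1.0]] ['img', 'intrinsics', 'extrinsics']
top [[495.01916060341574, 0.0, 254.96012311517697], [0.0, 495.01916060341574, 189.5512575187943], [0.0, 0.0, 1.0]] [[-0.015, 0.981, -0.192, 0.329], [-1.0, -0.019, -0.017, -0.074], [-0.02, 0.192, 0.981, 1.466], [0.0, 0.0, 0.0, 1.0]] ['img', 'intrinsics', 'extrinsics']
0.1 [ 0.18776949 -0.49019678  0.40425993] [[ 9.33844642e-01  3.57678842e-01 -1.75723336e-04]
 [ 3.57678840e-01 -9.33844163e-01  9.62595004e-04]
 [ 1.80201655e-04 -9.61766706e-04 -9.99999521e-01]] 0.08524247993924582
```

View pics/top0.png

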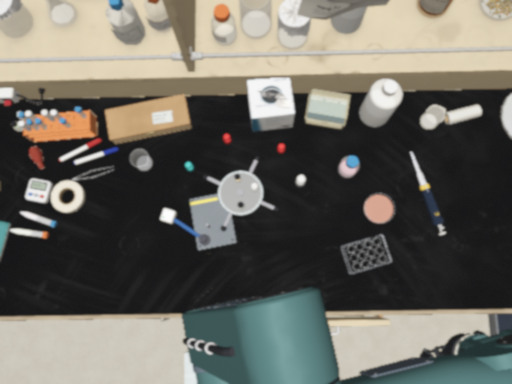

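View pics/scene0.png

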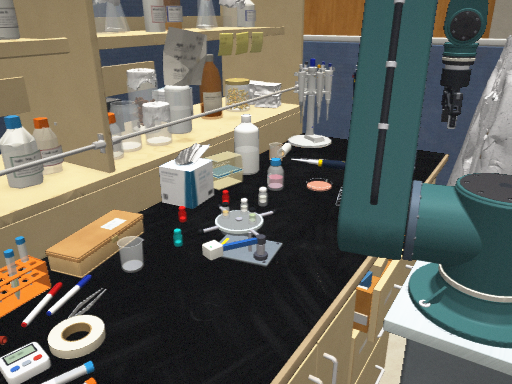

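The top view shows the turntable at about (241,193), the grey plate with a yellow stripe at (204,201), the reader head at (167,216) and the pivot at (203,239). Candidates for the white vial are the one on the disc and the loose one at (300,180). I'll enlarge both views to check.

Run:
```python
import cv2, numpy as np
t=cv2.imread("pics/top0.png");s=cv2.imread("pics/scene0.png")
a=cv2.resize(t[135:255,150:310],(800,600),interpolation=cv2.INTER_CUBIC)[:, :]
b=cv2.resize(s[180:270,170:290],(480,360),interpolation=cv2.INTER_CUBIC)
a=cv2.resize(t[150:255,155:285],(520,420),interpolation=cv2.INTER_CUBIC)
b=cv2.resize(s[185:265,195:285],(280,249),interpolation=cv2.INTER_CUBIC)
o=np.zeros((420,800,3),np.uint8);o[:,:520]=a;o[:249,520:]=b
cv2.imwrite("pics/crop0.png",o)
```

```text
(no output)
```

View pics/crop0.png

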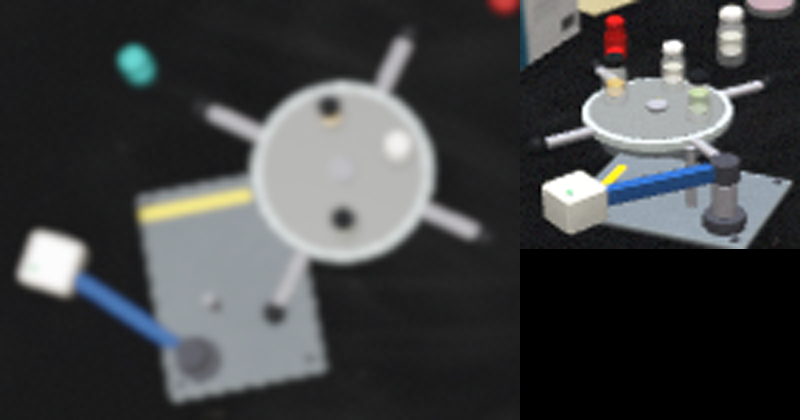

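```bash
cat > h.py <<'E'
import numpy as np, cv2
def ray(c,uv,z):
    K,E=c["intrinsics"],c["extrinsics"]
    d=E[:3,:3]@(np.array([1,-1,-1])*(np.linalg.inv(K)@[uv[0],uv[1],1])); o=E[:3,3]
    return (o+d*(z-o[2])/d[2])
def proj(c,p):
    E=c["extrinsics"];q=E[:3,:3].T@(np.asarray(p)-E[:3,3]);q=q*[1,-1,-1];q=c["intrinsics"]@q
    return q[:2]/q[2]
def cr(x,y): return (155+(x+.5)/4-.5,150+(y+.5)/4-.5)
E
python3 - <<'E'
from h import *
c=np.load("top0.npz");img=c["img"];hsv=cv2.cvtColor(img,cv2.COLOR_RGB2HSV)
pts={n:ray(c,cr(*p),z)[:2] for n,p,z in [("disc",(342,171),.03),("hub",(341,168),.035),("ballA",(405,37),.025),("ballB",(485,238),.025),("ballC",(274,313),.025),("ballD",(203,106),.025),("white",(397,143),.073),("orange",(329,103),.073),("green",(343,217),.073),("pivot",(198,355),.066),("head",(53,262),.072),("pin",(212,299),.060),("plTL",(137,197),.008),("plBL",(174,403),.008),("plBR",(326,366),.008)]}
# stripe centroid line
m=cv2.inRange(hsv,(20,60,120),(35,255,255));m[:, :185]=0;m[:,225:]=0;m[:185]=0;m[220:]=0
v,u=np.nonzero(m);w=np.array([ray(c,(a,b),.008)[:2] for a,b in zip(u,v)])
l=cv2.fitLine(w.astype(np.float32),cv2.DIST_HUBER,0,0.001,0.001).ravel();print("stripe n",len(u),l)
d=l[:2]*np.sign(l[1]);print("yaw stripe",np.degrees(np.arctan2(-d[0],d[1])))
# disc ellipse
for k,p in pts.items(): print(k,np.round(p,4))
ctr=(pts["ballA"]+pts["ballC"])/2,(pts["ballB"]+pts["ballD"])/2
print(ctr)
o=(ctr[0]+ctr[1]+pts["disc"]+pts["hub"])/4; print("o",o)
n=np.array([d[1],-d[0]]);print("axis offset from stripe line",(o-l[2:])@n)
for k,p in pts.items():
    q=p-o;print(k,round(np.hypot(*q)*1000,1),round(np.degrees(np.arctan2(q[1],q[0])),1))
E
```

```text
stripe n 103 [ 0.17013456 -0.9854208   0.5834937   0.10737057]
yaw stripe 9.795643
disc [ 0.6029 -0.005 ]
hub [ 0.6042 -0.0046]
ballA [ 0.7054 -0.0531]
ballB [ 0.5517 -0.1095]
ballC [0.4991 0.046 ]
ballD [0.6553 0.0987]
white [ 0.6144 -0.0468]
orange [0.6448 0.0018]
green [ 0.5613 -0.0075]
pivot [0.4653 0.0966]
head [0.5328 0.1997]
pin [0.5058 0.0874]
plTL [0.5902 0.15  ]
plBL [0.436  0.1212]
plBR [0.4613 0.0092]
(array([ 0.60222532, -0.00355924]), array([ 0.60350382, -0.00544313]))
o [ 0.60321851 -0.0046525 ]
axis offset from stripe line 0.00037823354908549556
disc 0.5 -127.7
hub 1.0 4.9
ballA 113.1 -25.4
ballB 116.9 -116.2
ballC 115.8 154.1
ballD 115.7 63.2
white 43.6 -75.1
orange 42.1 8.8
green 42.0 -176.1
pivot 171.0 143.7
head 216.2 109.0
pin 134.1 136.6
plTL 155.2 94.8
plBL 209.2 143.0
plBR 142.6 174.4
```

The white-capped vial on the disc is at top (254,186); it is the smaller one, while the larger white vial at (300,180) stands on the bench. Turning it clockwise by about 185° with spoke D (at 63°, away from the plate) keeps the finger out of the reader's area. First I move above that start point with the fingers shut.

```bash
python3 -m pendant '[{"tx":0.04,"ty":-0.026,"claw":0},{"tx":0.085,"ty":-0.055,"claw":0},{"tx":0.13,"ty":-0.084,"claw":0},{"tx":0.175,"ty":-0.113,"claw":0},{"tx":0.22,"ty":-0.142,"claw":0},{"tx":0.265,"ty":-0.171,"claw":0},{"tx":0.31,"ty":-0.2,"claw":0},{"tx":0.35,"ty":-0.226,"claw":0}]'
python3 -m pendant '[{"tx":0.04,"ty":-0.026,"claw":0},{"tx":0.08,"ty":-0.052,"claw":0},{"tx":0.12,"ty":-0.078,"claw":0},{"tx":0.16,"ty":-0.104,"claw":0},{"tx":0.2,"ty":-0.13,"claw":0},{"tx":0.23,"ty":-0.15,"claw":0},{"tx":0.252,"ty":-0.163,"claw":0},{"tx":0.252,"ty":-0.163,"claw":0}]'
python3 - <<'E'
from rig import ctrl
from h import *
s=ctrl.sense();print(s["time_s"],s["ee_pos"],s["tcp_rot"],s["q"],s["finger_gap"],ctrl.finger_overhang)
R=np.array(s["tcp_rot"]);c=ctrl.capture("wrist");cv2.imwrite("pics/w1.png",c["img"][...,::-1])
T=np.eye(4);T[:3,:3]=R;T[:3,3]=s["ee_pos"];np.savez("w1.npz",intrinsics=c["intrinsics"],extrinsics=T@c["tool_from_camera"],img=c["img"])
E
```

```text
0.1 [ 0.18776949 -0.49019678  0.40425993] [[ 9.33844642e-01  3.57678842e-01 -1.75723336e-04]
 [ 3.57678840e-01 -9.33844163e-01  9.62595004e-04]
 [ 1.80201655e-04 -9.61766706e-04 -9.99999521e-01]] [-7.79397450e+01  1.50981446e+01 -2.79928603e+00  7.21586084e+01
  1.67761997e-03  8.11025350e+01] 0.08524247993924582 0.1734invalid input at $[0]: expected keys tx, ty, tz, spin, claw
invalid input at $[0]: expected keys tx, ty, tz, spin, claw
```

View pics/w1.png

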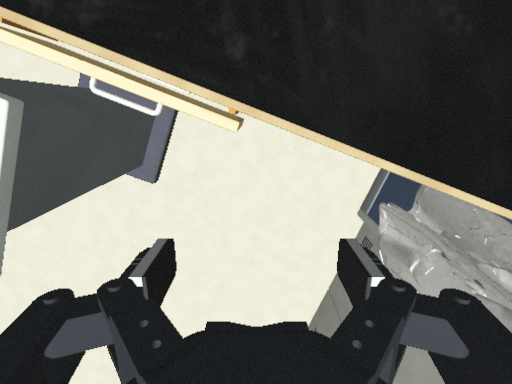

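The rows were refused because every key is needed, so the robot hasn't moved; the wrist picture shows only the bench edge and the open fingers. I'll resend the move with all the keys.

```bash
python3 -m pendant '[{"tx":0.04,"ty":-0.026,"tz":0,"spin":0,"claw":0},{"tx":0.085,"ty":-0.055,"tz":0,"spin":0,"claw":0},{"tx":0.13,"ty":-0.084,"tz":0,"spin":0,"claw":0},{"tx":0.175,"ty":-0.113,"tz":0,"spin":0,"claw":0},{"tx":0.22,"ty":-0.142,"tz":0,"spin":0,"claw":0},{"tx":0.265,"ty":-0.171,"tz":0,"spin":0,"claw":0},{"tx":0.31,"ty":-0.2,"tz":0,"spin":0,"claw":0},{"tx":0.35,"ty":-0.226,"tz":0,"spin":0,"claw":0}]'
python3 -m pendant '[{"tx":0.04,"ty":-0.026,"tz":0,"spin":0,"claw":0},{"tx":0.08,"ty":-0.052,"tz":0,"spin":0,"claw":0},{"tx":0.12,"ty":-0.078,"tz":0,"spin":0,"claw":0},{"tx":0.16,"ty":-0.104,"tz":0,"spin":0,"claw":0},{"tx":0.2,"ty":-0.13,"tz":0,"spin":0,"claw":0},{"tx":0.23,"ty":-0.15,"tz":0,"spin":0,"claw":0},{"tx":0.252,"ty":-0.163,"tz":0,"spin":0,"claw":0},{"tx":0.252,"ty":-0.163,"tz":0,"spin":0,"claw":0}]'
cat >> h.py <<'E'
def wrist(name):
    from rig import ctrl
    s=ctrl.sense();R=np.array(s["tcp_rot"]);c=ctrl.capture("wrist");cv2.imwrite(f"pics/{name}.png",c["img"][...,::-1])
    T=np.eye(4);T[:3,:3]=R;T[:3,3]=s["ee_pos"];d=dict(intrinsics=c["intrinsics"],extrinsics=T@c["tool_from_camera"],img=c["img"]);np.savez(name+".npz",**d);return s,d
E
python3 - <<'E'
from h import *
s,d=wrist("w2");print(s["time_s"],s["ee_pos"],s["tcp_rot"],s["q"],s["finger_gap"])
E
```

```text
time_s: 1.15
ee_pos: [0.4346, -0.1523, 0.4047]
tcp_rot: [[0.934, 0.358, 0.0], [0.358, -0.934, -0.0], [0.0, 0.0, -1.0]]
contact_force: [1.2, -0.5, -0.7]
finger_gap: 0.0
grip_force: 0.0
time_s: 2.15
ee_pos: [0.6115, 0.0895, 0.4039]
tcp_rot: [[0.933, 0.359, -0.001], [0.359, -0.933, 0.0], [-0.001, -0.0, -1.0]]
contact_force: [-0.2, -0.1, -0.4]
finger_gap: -0.0002
grip_force: 0.0
2.15 [0.61145398 0.0894894  0.40385124] [[ 9.33234432e-01  3.59266755e-01 -9.45660314e-04]
 [ 3.59266996e-01 -9.33234814e-01  9.29523328e-05]
 [-8.49128444e-04 -4.26490857e-04 -9.99999549e-01]] [7.74897669e-01 2.45048920e+01 1.15500759e+01 7.70992892e+01
 6.05805694e-03 1.59719711e+02] -0.00021056170429917416
```

View pics/w2.png

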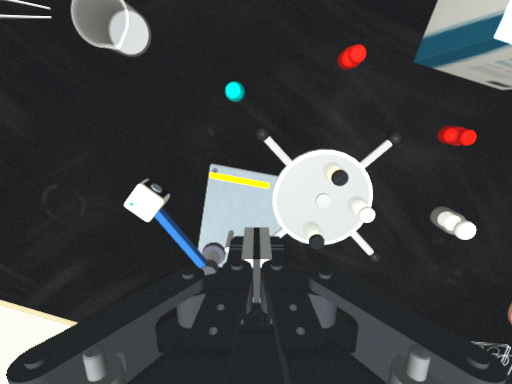

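The wrist view is clear: disc centre about (323,197), spoke D's ball at (263,134), the other balls at (396,139) and (375,257), the white cap at (367,213), and the stripe from (211,176) to (270,186). I'll refine the numbers from this view.

```bash
cat >> h.py <<'E'
def comps(img,lo,hi,box,amin=8):
    x0,y0,x1,y1=box;h=cv2.cvtColor(img,cv2.COLOR_RGB2HSV)[y0:y1,x0:x1]
    n,_,st,ce=cv2.connectedComponentsWithStats(cv2.inRange(h,lo,hi))
    return [(ce[i]+[x0,y0],int(st[i,4])) for i in range(1,n) if st[i,4]>=amin]
E
python3 - <<'E'
from h import *
c=dict(np.load("w2.npz"));img=c["img"]
h=cv2.cvtColor(img,cv2.COLOR_RGB2HSV)
m=cv2.inRange(h,(20,120,120),(35,255,255));m[:165]=0;m[200:]=0;m[:,:200]=0;m[:,280:]=0
v,u=np.nonzero(m);w=np.array([ray(c,(a,b),.008)[:2] for a,b in zip(u,v)],np.float32)
l=cv2.fitLine(w,cv2.DIST_HUBER,0,.001,.001).ravel();d=l[:2]*np.sign(l[1]);print("yaw",np.degrees(np.arctan2(-d[0],d[1])))
P={k:ray(c,p,z)[:2] for k,p,z in [("D",(263,134),.025),("A",(396,139),.025),("B",(375,257),.025),("white",(368,214.5),.074),("hub",(323,200),.035),("orange",(341,177.5),.074),("pivot",(213,253),.066),("head",(147,202),.072)]}
o=(P["D"]+P["B"])/2;print("o",o,"off",(o-l[2:])@np.array([d[1],-d[0]]))
for k,p in P.items():
    q=p-o;print(k,p.round(4),round(np.hypot(*q)*1000,1),round(np.degrees(np.arctan2(q[1],q[0])),1))
E
```

```text
yaw 10.084034
o [ 0.60206145 -0.00955181] off -0.0010834079496399654
D [0.6534 0.0961] 117.5 64.1
A [ 0.7073 -0.0609] 117.1 -26.0
B [ 0.5507 -0.1152] 117.5 -115.9
white [ 0.6153 -0.0488] 41.5 -71.4
hub [ 0.6039 -0.0065] 3.6 58.5
orange [ 0.6439 -0.    ] 42.9 12.8
pivot [0.4981 0.1031] 153.3 132.7
head [0.5369 0.1954] 215.1 107.6
```

```bash
python3 -m pendant '[{"tx":0,"ty":0.002,"tz":0.03,"spin":0,"claw":0},{"tx":0,"ty":0.002,"tz":0.06,"spin":0,"claw":0},{"tx":0,"ty":0.002,"tz":0.09,"spin":0,"claw":0},{"tx":0,"ty":0.002,"tz":0.12,"spin":0,"claw":0},{"tx":0,"ty":0.002,"tz":0.15,"spin":0,"claw":0},{"tx":0,"ty":0.002,"tz":0.18,"spin":0,"claw":0},{"tx":0,"ty":0.002,"tz":0.205,"spin":0,"claw":0},{"tx":0,"ty":0.002,"tz":0.213,"spin":0,"claw":0}]'
cat > path.py <<'E'
import numpy as np,sys
from rig import ctrl
# path.py a0 a1 ... : fingertip arc r=.093 about o, in tool axes from the current pose
a=np.radians(np.linspace(float(sys.argv[1]),float(sys.argv[2]),int(sys.argv[3])+1)); r=float(sys.argv[4]) if len(sys.argv)>4 else .093
s=ctrl.sense();R=np.array(s["tcp_rot"])[:2,:2];print(s["ee_pos"],s["contact_force"])
t=[.603,-.006]+r*np.c_[np.cos(a),np.sin(a)]
for k in range(0,len(a)-1,8):
    b=np.array(s["ee_pos"][:2]) if k==0 else t[k]
    print([(round(float(x),3),round(float(y),3)) for x,y in (t[k+1:k+9]-b)@R])
E
python3 path.py 86 -106 48
```

```text
time_s: 3.2
ee_pos: [0.6107, 0.0857, 0.1907]
tcp_rot: [[0.934, 0.357, -0.002], [0.357, -0.934, -0.0], [-0.002, -0.001, -1.0]]
contact_force: [0.4, 0.2, -0.2]
finger_gap: -0.0
grip_force: 0.0
[0.61069814 0.08567732 0.19068124] [ 0.40731158  0.16350894 -0.22136604]
[(0.005, 0.001), (0.011, 0.005), (0.016, 0.009), (0.021, 0.013), (0.026, 0.017), (0.03, 0.022), (0.034, 0.027), (0.038, 0.032)]
[(0.003, 0.006), (0.006, 0.011), (0.009, 0.017), (0.011, 0.023), (0.013, 0.03), (0.014, 0.036), (0.015, 0.043), (0.015, 0.049)]
[(-0.0, 0.006), (-0.001, 0.013), (-0.002, 0.019), (-0.003, 0.026), (-0.005, 0.032), (-0.007, 0.038), (-0.01, 0.044), (-0.013, 0.05)]
[(-0.004, 0.005), (-0.007, 0.011), (-0.012, 0.016), (-0.016, 0.02), (-0.021, 0.024), (-0.026, 0.028), (-0.032, 0.032), (-0.037, 0.035)]
[(-0.006, 0.003), (-0.012, 0.005), (-0.018, 0.007), (-0.024, 0.008), (-0.031, 0.009), (-0.037, 0.01), (-0.044, 0.01), (-0.05, 0.01)]
[(-0.006, -0.001), (-0.013, -0.002), (-0.019, -0.004), (-0.025, -0.006), (-0.031, -0.008), (-0.037, -0.011), (-0.043, -0.015), (-0.048, -0.018)]
```

```bash
python3 -m pendant '[{"tx":0.005,"ty":0.001,"tz":0,"spin":0,"claw":0},{"tx":0.011,"ty":0.005,"tz":0,"spin":0,"claw":0},{"tx":0.016,"ty":0.009,"tz":0,"spin":0,"claw":0},{"tx":0.021,"ty":0.013,"tz":0,"spin":0,"claw":0},{"tx":0.026,"ty":0.017,"tz":0,"spin":0,"claw":0},{"tx":0.03,"ty":0.022,"tz":0,"spin":0,"claw":0},{"tx":0.034,"ty":0.027,"tz":0,"spin":0,"claw":0},{"tx":0.038,"ty":0.032,"tz":0,"spin":0,"claw":0}]'
python3 -m pendant '[{"tx":0.003,"ty":0.006,"tz":0,"spin":0,"claw":0},{"tx":0.006,"ty":0.011,"tz":0,"spin":0,"claw":0},{"tx":0.009,"ty":0.017,"tz":0,"spin":0,"claw":0},{"tx":0.011,"ty":0.023,"tz":0,"spin":0,"claw":0},{"tx":0.013,"ty":0.03,"tz":0,"spin":0,"claw":0},{"tx":0.014,"ty":0.036,"tz":0,"spin":0,"claw":0},{"tx":0.015,"ty":0.043,"tz":0,"spin":0,"claw":0},{"tx":0.015,"ty":0.049,"tz":0,"spin":0,"claw":0}]'
python3 - <<'E'
from h import *
s,d=wrist("w3")
E
python3 path.py 22 -98 32
```

```text
time_s: 4.2
ee_pos: [0.6588, 0.0699, 0.1916]
tcp_rot: [[0.934, 0.358, -0.0], [0.358, -0.934, 0.0], [-0.0, -0.0, -1.0]]
contact_force: [-0.9, 0.3, 0.9]
finger_gap: -0.0003
grip_force: 0.5
time_s: 5.2
ee_pos: [0.6902, 0.0293, 0.1917]
tcp_rot: [[0.934, 0.358, 0.0], [0.358, -0.934, 0.0], [0.0, -0.0, -1.0]]
contact_force: [-0.8, 1.0, 0.1]
finger_gap: -0.0001
grip_force: 0.5
[0.69038332 0.02873524 0.19166101] [-0.96625387 -1.51434304  0.38364604]
[(-0.001, 0.006), (-0.002, 0.012), (-0.002, 0.018), (-0.004, 0.024), (-0.005, 0.029), (-0.007, 0.035), (-0.01, 0.041), (-0.013, 0.046)]
[(-0.003, 0.005), (-0.007, 0.01), (-0.01, 0.015), (-0.014, 0.02), (-0.019, 0.024), (-0.023, 0.028), (-0.028, 0.031), (-0.033, 0.035)]
[(-0.005, 0.003), (-0.011, 0.006), (-0.016, 0.008), (-0.022, 0.01), (-0.028, 0.011), (-0.034, 0.012), (-0.04, 0.013), (-0.046, 0.013)]
[(-0.006, -0.0), (-0.012, -0.001), (-0.018, -0.001), (-0.024, -0.003), (-0.03, -0.004), (-0.036, -0.006), (-0.041, -0.009), (-0.047, -0.012)]
```

View pics/w3.png

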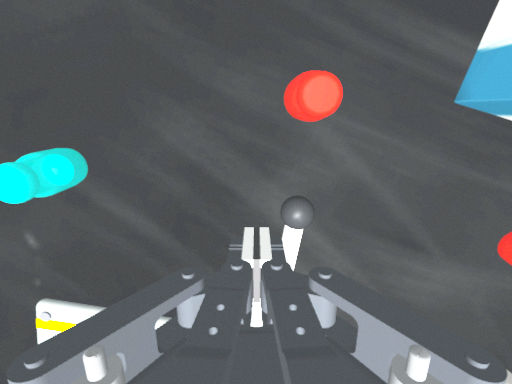

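Contact is good: the spoke's ball at (297,212) leads just right of the fingers. I continue the arc.

```bash
python3 -m pendant '[{"tx":-0.001,"ty":0.006,"tz":0,"spin":0,"claw":0},{"tx":-0.002,"ty":0.012,"tz":0,"spin":0,"claw":0},{"tx":-0.002,"ty":0.018,"tz":0,"spin":0,"claw":0},{"tx":-0.004,"ty":0.024,"tz":0,"spin":0,"claw":0},{"tx":-0.005,"ty":0.029,"tz":0,"spin":0,"claw":0},{"tx":-0.007,"ty":0.035,"tz":0,"spin":0,"claw":0},{"tx":-0.01,"ty":0.041,"tz":0,"spin":0,"claw":0},{"tx":-0.013,"ty":0.046,"tz":0,"spin":0,"claw":0}]'
python3 -m pendant '[{"tx":-0.003,"ty":0.005,"tz":0,"spin":0,"claw":0},{"tx":-0.007,"ty":0.01,"tz":0,"spin":0,"claw":0},{"tx":-0.01,"ty":0.015,"tz":0,"spin":0,"claw":0},{"tx":-0.014,"ty":0.02,"tz":0,"spin":0,"claw":0},{"tx":-0.019,"ty":0.024,"tz":0,"spin":0,"claw":0},{"tx":-0.023,"ty":0.028,"tz":0,"spin":0,"claw":0},{"tx":-0.028,"ty":0.031,"tz":0,"spin":0,"claw":0},{"tx":-0.033,"ty":0.035,"tz":0,"spin":0,"claw":0}]'
python3 -m pendant '[{"tx":-0.005,"ty":0.003,"tz":0,"spin":0,"claw":0},{"tx":-0.011,"ty":0.006,"tz":0,"spin":0,"claw":0},{"tx":-0.016,"ty":0.008,"tz":0,"spin":0,"claw":0},{"tx":-0.022,"ty":0.01,"tz":0,"spin":0,"claw":0},{"tx":-0.028,"ty":0.011,"tz":0,"spin":0,"claw":0},{"tx":-0.034,"ty":0.012,"tz":0,"spin":0,"claw":0},{"tx":-0.04,"ty":0.013,"tz":0,"spin":0,"claw":0},{"tx":-0.046,"ty":0.013,"tz":0,"spin":0,"claw":0}]'
python3 path.py -68 -98 8
```

```text
time_s: 6.25
ee_pos: [0.6942, -0.0183, 0.1917]
tcp_rot: [[0.934, 0.358, 0.0], [0.358, -0.934, 0.0], [0.0, -0.0, -1.0]]
contact_force: [-0.6, 1.5, 0.4]
finger_gap: 0.0001
grip_force: 0.5
time_s: 7.25
ee_pos: [0.6757, -0.0626, 0.1917]
tcp_rot: [[0.934, 0.358, -0.0], [0.358, -0.934, 0.0], [-0.0, -0.0, -1.0]]
contact_force: [0.7, 0.6, 0.3]
finger_gap: 0.0
grip_force: 0.5
time_s: 8.25
ee_pos: [0.6374, -0.0911, 0.1917]
tcp_rot: [[0.934, 0.358, 0.0], [0.358, -0.934, -0.0], [0.0, 0.0, -1.0]]
contact_force: [0.7, 0.5, -0.4]
finger_gap: 0.0001
grip_force: 0.5
[ 0.63738973 -0.09111617  0.19172739] [ 0.72433655  0.52318902 -0.36863358]
[(-0.006, 0.001), (-0.012, 0.001), (-0.018, -0.0), (-0.024, -0.002), (-0.03, -0.003), (-0.036, -0.005), (-0.041, -0.008), (-0.047, -0.01)]
```

```bash
python3 -m pendant '[{"tx":-0.006,"ty":0.001,"tz":0,"spin":0,"claw":0},{"tx":-0.012,"ty":0.001,"tz":0,"spin":0,"claw":0},{"tx":-0.018,"ty":0,"tz":0,"spin":0,"claw":0},{"tx":-0.024,"ty":-0.002,"tz":0,"spin":0,"claw":0},{"tx":-0.03,"ty":-0.003,"tz":0,"spin":0,"claw":0},{"tx":-0.036,"ty":-0.005,"tz":0,"spin":0,"claw":0},{"tx":-0.041,"ty":-0.008,"tz":0,"spin":0,"claw":0},{"tx":-0.047,"ty":-0.01,"tz":0,"spin":0,"claw":0}]'
python3 - <<'E'
from h import *
from rig import ctrl
for n in("scene","top"):
    c=ctrl.capture(n);np.savez(f"{n}1.npz",**c);cv2.imwrite(f"pics/{n}1.png",c["img"][...,::-1])
t=cv2.imread("pics/top1.png");s=cv2.imread("pics/scene1.png")
o=np.zeros((420,800,3),np.uint8);o[:,:520]=cv2.resize(t[150:255,155:285],(520,420),interpolation=cv2.INTER_CUBIC)
o[:249,520:]=cv2.resize(s[185:265,195:285],(280,249),interpolation=cv2.INTER_CUBIC);cv2.imwrite("pics/crop1.png",o)
E
```

```text
time_s: 9.25
ee_pos: [0.5899, -0.0983, 0.1917]
tcp_rot: [[0.934, 0.358, 0.0], [0.358, -0.934, 0.0], [0.0, 0.0, -1.0]]
contact_force: [0.9, -0.1, -0.3]
finger_gap: 0.0002
grip_force: 0.5
```

View pics/crop1.png

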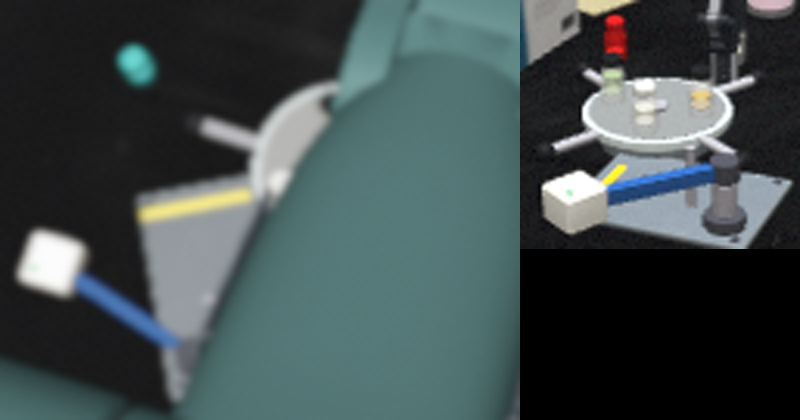

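The white vial has come round to top crop (280,183) and scene crop (644,86), nearly in line with the stripe; the leading spoke's ball is at top crop (198,122).

```bash
python3 - <<'E'
from h import *
o=np.array([.603,-.0055])
f=lambda p:(p.round(4),round(np.hypot(*(p-o))*1000,1),round(np.degrees(np.arctan2(*(p-o)[::-1])),1))
t=np.load("top1.npz");s=np.load("scene1.npz");t0=np.load("top0.npz");s0=np.load("scene0.npz")
print("ball",f(ray(t,cr(197,121),.025)[:2]))
sc=lambda x,y:(195+(x-520)/3.11,185+y/3.11)
print("white now",f(ray(s,sc(644,86),.070)[:2]), "before",f(ray(s0,sc(673,47),.070)[:2]))
print("orange cap now, scene",f(ray(s,sc(700,82),.070)[:2]))
for a in(90,95,100,105):
    p=np.r_[o+.042*np.array([np.cos(np.radians(a)),np.sin(np.radians(a))]),.070];print(a,proj(s,p),sc(644,86))
E
python3 path.py -97 -107 8
```

```text
ball (array([0.6439, 0.1031]), np.float64(116.1), np.float64(69.4))
white now (array([0.5864, 0.0326]), np.float64(41.5), np.float64(113.5)) before (array([ 0.6115, -0.0491]), np.float64(44.4), np.float64(-79.0))
orange cap now, scene (array([0.5507, 0.0012]), np.float64(52.7), np.float64(172.6))
90 [228.82182615 211.79028547] (234.87138263665594, 212.65273311897107)
95 [229.99896511 212.07631949] (234.87138263665594, 212.65273311897107)
100 [231.24109127 212.31710777] (234.87138263665594, 212.65273311897107)
105 [232.53810375 212.51047689] (234.87138263665594, 212.65273311897107)
[ 0.58956121 -0.0983369   0.1917192 ] [-0.4295072   0.40099643  1.04801285]
[(0.0, -0.0), (-0.002, -0.001), (-0.003, -0.002), (-0.005, -0.003), (-0.007, -0.005), (-0.008, -0.006), (-0.01, -0.007), (-0.012, -0.008)]
```

Spoke B went from -116° to 69°, so the disc has turned -174.6° and the white vial is at about 112°. It needs about 11.5° more.

```bash
python3 -m pendant '[{"tx":-0.002,"ty":-0.001,"tz":0,"spin":0,"claw":0},{"tx":-0.005,"ty":-0.002,"tz":0,"spin":0,"claw":0},{"tx":-0.008,"ty":-0.004,"tz":0,"spin":0,"claw":0},{"tx":-0.011,"ty":-0.006,"tz":0,"spin":0,"claw":0},{"tx":-0.013,"ty":-0.008,"tz":0,"spin":0,"claw":0},{"tx":-0.015,"ty":-0.01,"tz":0,"spin":0,"claw":0},{"tx":-0.0165,"ty":-0.011,"tz":0,"spin":0,"claw":0},{"tx":-0.0165,"ty":-0.011,"tz":0,"spin":0,"claw":0}]'
python3 -m pendant '[{"tx":0.005,"ty":0.003,"tz":0,"spin":0,"claw":0},{"tx":0.01,"ty":0.006,"tz":0,"spin":0,"claw":0},{"tx":0.015,"ty":0.009,"tz":-0.01,"spin":0,"claw":0},{"tx":0.015,"ty":0.02,"tz":-0.05,"spin":0,"claw":0},{"tx":0.015,"ty":0.04,"tz":-0.1,"spin":0,"claw":0},{"tx":-0.02,"ty":0.06,"tz":-0.15,"spin":0,"claw":0},{"tx":-0.06,"ty":0.08,"tz":-0.2,"spin":0,"claw":0},{"tx":-0.1,"ty":0.1,"tz":-0.22,"spin":0,"claw":0}]'
python3 - <<'E'
from h import *
from rig import ctrl
s,d=wrist("w4");print(s["ee_pos"])
c=ctrl.capture("top");np.savez("top2.npz",**c);t=c["img"][...,::-1]
o=np.zeros((480,800,3),np.uint8);o[:384,:400]=cv2.resize(d["img"][...,::-1],(400,384)) ;o[:420,400:]=cv2.resize(t[150:255,170:270],(400,420),interpolation=cv2.INTER_CUBIC);cv2.imwrite("pics/crop2.png",o)
E
```

```text
time_s: 10.35
ee_pos: [0.5708, -0.094, 0.1917]
tcp_rot: [[0.934, 0.358, -0.0], [0.358, -0.934, 0.0], [-0.0, -0.0, -1.0]]
contact_force: [-0.0, -0.4, 0.2]
finger_gap: 0.0001
grip_force: 0.2
time_s: 11.35
ee_pos: [0.5127, -0.2239, 0.4148]
tcp_rot: [[0.934, 0.358, 0.003], [0.358, -0.934, -0.002], [0.002, 0.003, -1.0]]
contact_force: [-0.2, -0.5, -0.6]
finger_gap: -0.0002
grip_force: 0.0
[ 0.51268286 -0.2239253   0.41480575]
```

View pics/crop2.png

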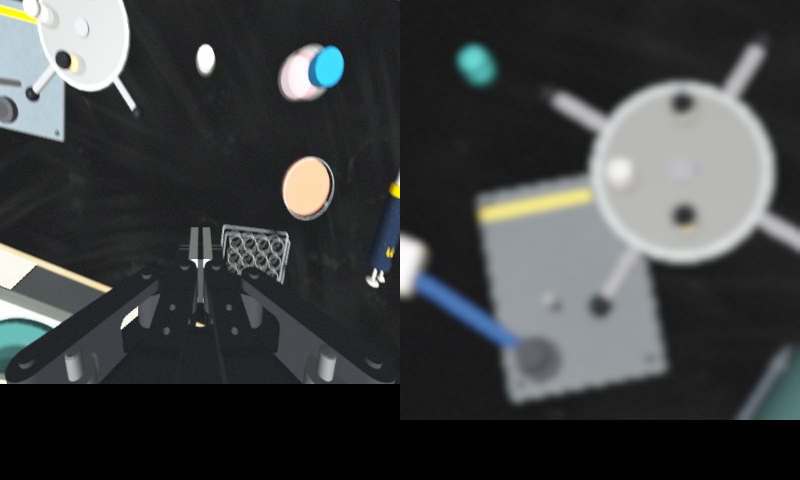

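The top crop shows the white cap at (619,171), hub at (680,168), and balls at (547,92), (762,41) and (600,305); the wrist view shows the vial in line with the yellow stripe.

Run:
```python
from h import *
c=np.load("top2.npz");k=lambda x,y:(170+(x-400+.5)/4-.5,150+(y+.5)/4-.5)
o=np.array([.603,-.0055])
for n,p,z in[("white",(619,170),.073),("hub",(680,167),.035),("b1",(546,91),.025),("b3",(600,305),.025),("A",(763,40),.025)]:
    q=ray(c,k(*p),z)[:2];print(n,q.round(4),np.round(np.hypot(*(q-o))*1e3,1),np.degrees(np.arctan2(*(q-o)[::-1])).round(1))
spot=o+.042*np.array([-np.sin(np.radians(10)),np.cos(np.radians(10))]);print(spot)
u=lambda x,y:((x+.5)*512/400-.5,y)
w=np.load("w4.npz");print("wrist white",ray(w,u(34,8),.074),"hub",ray(w,u(82,27),.035),"pivot",ray(w,u(6,108),.066))
```

```text
white [0.5963 0.0381] 44.1 98.7
hub [ 0.605  -0.0038] 2.6 39.9
b1 [0.6668 0.0965] 120.2 58.0
b3 [0.5052 0.0562] 115.7 147.7
A [ 0.7028 -0.0666] 117.0 -31.5
[0.59570678 0.03586193]
wrist white [0.59468708 0.02887152 0.074     ] hub [ 0.60235171 -0.00960835  0.035     ] pivot [0.48348784 0.05685862 0.066     ]
```

The vial is within about 2 mm of the spot (101° against 100°). Now the reader: I go above its outer side at about (0.466, 0.175) and descend with the tip at 45 mm.

```bash
python3 -m pendant '[{"tx":0.01,"ty":-0.04,"tz":0,"spin":0,"claw":0},{"tx":0.023,"ty":-0.09,"tz":0,"spin":0,"claw":0},{"tx":0.036,"ty":-0.14,"tz":0,"spin":0,"claw":0},{"tx":0.049,"ty":-0.19,"tz":0,"spin":0,"claw":0},{"tx":0.062,"ty":-0.24,"tz":0,"spin":0,"claw":0},{"tx":0.075,"ty":-0.29,"tz":0,"spin":0,"claw":0},{"tx":0.088,"ty":-0.345,"tz":0,"spin":0,"claw":0},{"tx":0.099,"ty":-0.389,"tz":0,"spin":0,"claw":0}]'
python3 -m pendant '[{"tx":0,"ty":0,"tz":0,"spin":0,"claw":0},{"tx":0,"ty":0,"tz":0.03,"spin":0,"claw":0},{"tx":0,"ty":0,"tz":0.06,"spin":0,"claw":0},{"tx":0,"ty":0,"tz":0.09,"spin":0,"claw":0},{"tx":0,"ty":0,"tz":0.12,"spin":0,"claw":0},{"tx":0,"ty":0,"tz":0.15,"spin":0,"claw":0},{"tx":0,"ty":0,"tz":0.18,"spin":0,"claw":0},{"tx":0,"ty":0,"tz":0.197,"spin":0,"claw":0}]'
sed -i 's/\[\.603,-\.006\]/[.466,.100]/' path.py; python3 path.py 90 10 24 .075
```

```text
time_s: 12.45
ee_pos: [0.466, 0.1779, 0.412]
tcp_rot: [[0.934, 0.359, 0.0], [0.359, -0.934, 0.0], [0.0, -0.0, -1.0]]
contact_force: [0.9, -0.3, 1.4]
finger_gap: 0.0001
grip_force: 0.0
time_s: 13.45
ee_pos: [0.4666, 0.1749, 0.2135]
tcp_rot: [[0.934, 0.357, -0.001], [0.357, -0.934, -0.0], [-0.001, -0.0, -1.0]]
contact_force: [0.3, 0.9, 0.1]
finger_gap: -0.0001
grip_force: 0.0
[0.46658462 0.174859   0.2135263 ] [0.29602247 0.85620091 0.07458831]
[(0.004, 0.001), (0.007, 0.003), (0.011, 0.005), (0.015, 0.008), (0.018, 0.01), (0.022, 0.013), (0.025, 0.016), (0.028, 0.019)]
[(0.003, 0.003), (0.005, 0.007), (0.008, 0.01), (0.01, 0.014), (0.012, 0.018), (0.014, 0.022), (0.016, 0.026), (0.017, 0.03)]
[(0.001, 0.004), (0.002, 0.009), (0.002, 0.013), (0.003, 0.017), (0.003, 0.022), (0.003, 0.026), (0.002, 0.03), (0.001, 0.035)]
```

```bash
python3 -m pendant '[{"tx":0.004,"ty":0.001,"tz":0,"spin":0,"claw":0},{"tx":0.007,"ty":0.003,"tz":0,"spin":0,"claw":0},{"tx":0.011,"ty":0.005,"tz":0,"spin":0,"claw":0},{"tx":0.015,"ty":0.008,"tz":0,"spin":0,"claw":0},{"tx":0.018,"ty":0.01,"tz":0,"spin":0,"claw":0},{"tx":0.022,"ty":0.013,"tz":0,"spin":0,"claw":0},{"tx":0.025,"ty":0.016,"tz":0,"spin":0,"claw":0},{"tx":0.028,"ty":0.019,"tz":0,"spin":0,"claw":0}]'
python3 -m pendant '[{"tx":0.003,"ty":0.003,"tz":0,"spin":0,"claw":0},{"tx":0.005,"ty":0.007,"tz":0,"spin":0,"claw":0},{"tx":0.008,"ty":0.01,"tz":0,"spin":0,"claw":0},{"tx":0.01,"ty":0.014,"tz":0,"spin":0,"claw":0},{"tx":0.012,"ty":0.018,"tz":0,"spin":0,"claw":0},{"tx":0.014,"ty":0.022,"tz":0,"spin":0,"claw":0},{"tx":0.016,"ty":0.026,"tz":0,"spin":0,"claw":0},{"tx":0.017,"ty":0.03,"tz":0,"spin":0,"claw":0}]'
python3 -m pendant '[{"tx":0.001,"ty":0.004,"tz":0,"spin":0,"claw":0},{"tx":0.002,"ty":0.009,"tz":0,"spin":0,"claw":0},{"tx":0.002,"ty":0.013,"tz":0,"spin":0,"claw":0},{"tx":0.003,"ty":0.017,"tz":0,"spin":0,"claw":0},{"tx":0.003,"ty":0.021,"tz":0,"spin":0,"claw":0},{"tx":0.003,"ty":0.024,"tz":0,"spin":0,"claw":0},{"tx":0.003,"ty":0.027,"tz":0,"spin":0,"claw":0},{"tx":0.003,"ty":0.029,"tz":0,"spin":0,"claw":0}]'
python3 - <<'E'
from h import *
from rig import ctrl
for n in("scene","top"):
    c=ctrl.capture(n);np.savez(f"{n}3.npz",**c);cv2.imwrite(f"pics/{n}3.png",c["img"][...,::-1])
t=cv2.imread("pics/top3.png");s=cv2.imread("pics/scene3.png");w,_=None,wrist("w5")[1]["img"][...,::-1]
o=np.zeros((600,800,3),np.uint8);o[:400,:450]=cv2.resize(s[185:265,195:285],(450,400),interpolation=cv2.INTER_CUBIC)
o[:320,450:]=cv2.resize(t[150:255,170:285],(350,320));o[340:600,450:797]=cv2.resize(_,(347,260));cv2.imwrite("pics/crop3.png",o)
E
```

```text
time_s: 14.45
ee_pos: [0.4997, 0.1676, 0.2146]
tcp_rot: [[0.934, 0.358, -0.0], [0.358, -0.934, -0.0], [-0.0, -0.0, -1.0]]
contact_force: [-0.4, -0.3, 0.0]
finger_gap: -0.0002
grip_force: 0.4
time_s: 15.45
ee_pos: [0.5264, 0.1456, 0.2147]
tcp_rot: [[0.934, 0.358, 0.0], [0.358, -0.934, 0.0], [0.0, 0.0, -1.0]]
contact_force: [-0.9, 0.6, 0.5]
finger_gap: -0.0001
grip_force: 0.4
time_s: 16.45
ee_pos: [0.5394, 0.1197, 0.2147]
tcp_rot: [[0.934, 0.358, 0.0], [0.358, -0.934, 0.0], [0.0, -0.0, -1.0]]
contact_force: [0.5, 1.8, -0.3]
finger_gap: 0.0001
grip_force: 0.4
```

View pics/crop3.png

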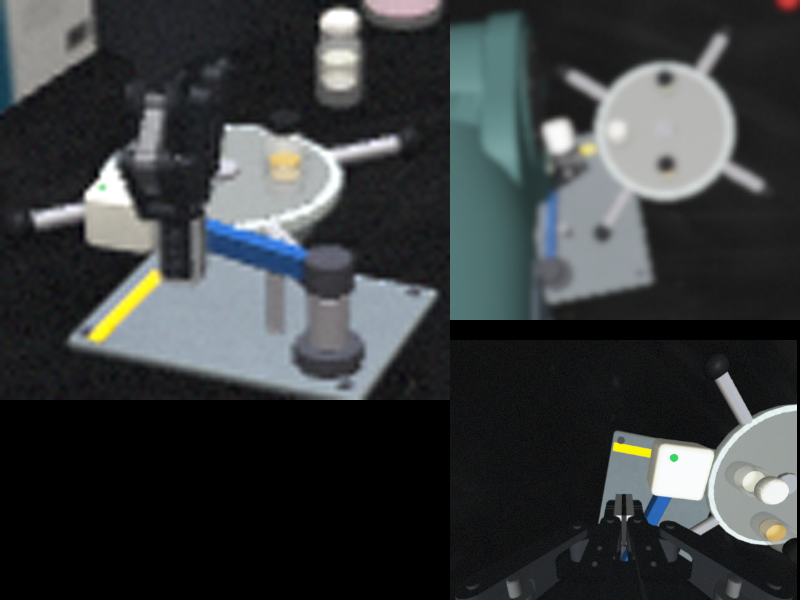

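The reader is nearly in: the arm points at about 0° and needs to reach about -5.5°, with the vials undisturbed. I push gently and watch the force.

```bash
python3 -m pendant '[{"tx":0,"ty":0.001,"tz":0,"spin":0,"claw":0},{"tx":-0.001,"ty":0.002,"tz":0,"spin":0,"claw":0},{"tx":-0.001,"ty":0.003,"tz":0,"spin":0,"claw":0},{"tx":-0.002,"ty":0.004,"tz":0,"spin":0,"claw":0},{"tx":-0.002,"ty":0.005,"tz":0,"spin":0,"claw":0},{"tx":-0.002,"ty":0.006,"tz":0,"spin":0,"claw":0},{"tx":-0.003,"ty":0.007,"tz":0,"spin":0,"claw":0},{"tx":-0.003,"ty":0.007,"tz":0,"spin":0,"claw":0}]'; python3 -m pendant '[{"tx":0,"ty":0.0005,"tz":0,"spin":0,"claw":0},{"tx":0,"ty":0.001,"tz":0,"spin":0,"claw":0},{"tx":0,"ty":0.001,"tz":0,"spin":0,"claw":0},{"tx":-0.001,"ty":0.0015,"tz":0,"spin":0,"claw":0},{"tx":-0.001,"ty":0.002,"tz":0,"spin":0,"claw":0},{"tx":-0.001,"ty":0.002,"tz":0,"spin":0,"claw":0},{"tx":-0.001,"ty":0.002,"tz":0,"spin":0,"claw":0},{"tx":-0.001,"ty":0.002,"tz":0,"spin":0,"claw":0}]'
```

```text
time_s: 17.6
ee_pos: [0.539, 0.1134, 0.2148]
tcp_rot: [[0.933, 0.359, 0.0], [0.359, -0.933, 0.005], [0.002, -0.004, -1.0]]
contact_force: [0.2, 17.3, 0.3]
finger_gap: -0.0002
grip_force: 8.5
time_s: 18.6
ee_pos: [0.5389, 0.1123, 0.2148]
tcp_rot: [[0.933, 0.36, 0.001], [0.36, -0.933, 0.008], [0.004, -0.008, -1.0]]
contact_force: [0.0, 30.7, -0.4]
finger_gap: 0.0
grip_force: 15.4
```

The force rises steeply, so the arm is on its stop. I back straight off, go up and away, and check.

```bash
python3 -m pendant '[{"tx":0.001,"ty":-0.004,"tz":0,"spin":0,"claw":0},{"tx":0.004,"ty":-0.012,"tz":0,"spin":0,"claw":0},{"tx":0.01,"ty":-0.025,"tz":0,"spin":0,"claw":0},{"tx":0.015,"ty":-0.04,"tz":0,"spin":0,"claw":0},{"tx":0.015,"ty":-0.05,"tz":-0.03,"spin":0,"claw":0},{"tx":0.015,"ty":-0.05,"tz":-0.08,"spin":0,"claw":0},{"tx":0.015,"ty":-0.05,"tz":-0.13,"spin":0,"claw":0},{"tx":0.015,"ty":-0.05,"tz":-0.18,"spin":0,"claw":0}]'
python3 -m pendant '[{"tx":-0.02,"ty":-0.03,"tz":0,"spin":0,"claw":0},{"tx":-0.04,"ty":-0.06,"tz":0,"spin":0,"claw":0},{"tx":-0.06,"ty":-0.09,"tz":0,"spin":0,"claw":0},{"tx":-0.08,"ty":-0.12,"tz":0,"spin":0,"claw":0},{"tx":-0.1,"ty":-0.15,"tz":0,"spin":0,"claw":0},{"tx":-0.1,"ty":-0.15,"tz":0,"spin":0,"claw":0},{"tx":-0.1,"ty":-0.15,"tz":0,"spin":0,"claw":0},{"tx":-0.1,"ty":-0.15,"tz":0,"spin":0,"claw":0}]'
python3 - <<'E'
from h import *
from rig import ctrl
for n in("scene","top"):
    c=ctrl.capture(n);np.savez(f"{n}4.npz",**c);cv2.imwrite(f"pics/{n}4.png",c["img"][...,::-1])
t=cv2.imread("pics/top4.png");s=cv2.imread("pics/scene4.png")
o=np.zeros((420,800,3),np.uint8);o[:,:520]=cv2.resize(t[150:255,155:285],(520,420),interpolation=cv2.INTER_CUBIC)
o[:249,520:]=cv2.resize(s[185:265,195:285],(280,249),interpolation=cv2.INTER_CUBIC);cv2.imwrite("pics/crop4.png",o)
E
```

```text
time_s: 19.6
ee_pos: [0.5345, 0.1629, 0.3964]
tcp_rot: [[0.934, 0.358, 0.0], [0.358, -0.934, -0.0], [0.0, 0.0, -1.0]]
contact_force: [1.0, -1.2, 0.1]
finger_gap: 0.0001
grip_force: 0.0
time_s: 20.6
ee_pos: [0.3954, 0.2494, 0.3946]
tcp_rot: [[0.926, 0.376, -0.005], [0.376, -0.926, 0.011], [-0.0, -0.012, -1.0]]
contact_force: [0.0, 0.4, -0.1]
finger_gap: 0.0002
grip_force: 0.0
```

View pics/crop4.png

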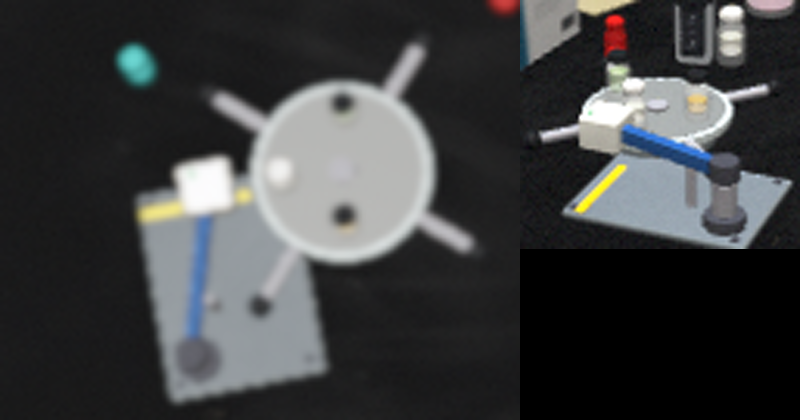

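The arm lies against its pin at crop (210,300), the head faces the white vial at (280,170), all the vials are standing and the robot is clear.

```bash
python3 -c "
from rig import ctrl
print(ctrl.close_job())"
```

```text
the job is handed in; nothing more can be done
None
```

I handed the job in with the white-capped vial about 2 mm from the reading spot by the camera images, the reader arm against its stop, all three vials standing, and the robot clear; the judge's verdict was not shown.

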